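Reject the tin with the stiff hinge

ROBOT

A 6-joint arm with a two-finger parallel gripper is mounted at the origin on a cart in front of the work surface, level with it; the furniture and walls round the work are solid. World frame = base frame: x ahead of the robot, y to its left, z up, the work surface at z = 0. Lengths are in mm, angles in rad, forces in N, time in s.
With the tool pointing down it reaches from about 225 to 725 mm from the base axis. Payload 3.1 kg.
Tool frame: the origin (TCP) lies on the centre line of the jaws, within the pads' length; the fingertips stand arm.tips_ahead ahead of it and the grasp point (between the pads) is the TCP (arm.tips_ahead is the distance from the TCP to the fingertips, in mm); z points along the fingers, y is the line along which they close (so a half turn about z gives the same grasp; the last joint's range is limited). The gripper opens to 85 mm and grips with 20 to 120 N. Pads are 22 mm wide; open, the fingers measure 114 mm over their backs; the gripper's body (76 mm by 85 mm) begins 54 mm behind the grasp point. The pads swing forward as they close: fully open they stand 13 mm farther back than shut.
Start: joints at [1.193, 0.048, 0.099, 1.622, 0, 1.443], TCP at [129.793, 508.696, 250.312] pointing down, gripper open.
Joint ranges: [-2.91, 2.91], [-0.99, 1.94], [-1.21, 1.42], [-2.12, 2.29], [-1.49, 1.47], [-3.14, 3.14]. Speed limits (rad/s): [2.79, 2.79, 3.14, 3.14, 3.14, 3.14].

INTERFACE

Orientations are given as a unit quaternion [w, x, y, z].
In Python, from cell import arm, viewer, finder gives the robot as it stands.
- The arm moves only by the tool servo_tool, never from a script. Its argument "moves" is a list of rows, each a list of 5 numbers: the finger opening in mm, from 0 to 85.4, then the shift along the tool's x, y, z in mm, then the turn about the tool's z in degrees. A call has 1 to 20 rows; each row shifts and turns the commanded pose from where the row before left it, along the tool's axes as they then stand; what a row does not reach is not made up. A row lasts 1/8 s, in which the tool goes at most 62.5 mm and 10.7 degrees, less where a joint would pass 70% of its speed; a pose out of reach is approached as far as the arm can. A call with a gripper value outside its range is refused whole. The fingers move at their own pace and stop on an object; "squeeze" is the grip in N (left out, the last holds). Time passes only in rows, so rows that do not move let the fingers close. It gives the time, the measured TCP pose, the force, the opening and the grip force at its end, in the units of the state.
- arm.state(): the state, without advancing time (a new reading comes with each control period).
- viewer.read_camera(name): name is "side" or "top" or "wrist"; returns a dict with "image" (384x512x3 uint8, blue, green, red), "vfov" (degrees; the focal length in pixels is half the picture's height over the tangent of half this angle, whatever the lens; pixels are square), "cx", "cy" (the principal point, pixels), "pose" (4x4, takes a point from camera to world coordinates). Camera axes: x right, y down, z forward; pixel columns grow to the right and rows downward; lengths in mm; the calibration is good to about 2 mm. A picture is of the moment at which its call begins. There is no depth.
- arm.sign_off(): hands the job in; it is judged then, once.
Trained networks look in the newest picture that a camera, given by its name, has taken for a name from the list of things; names that differ only in an ending like _2 or _b are one class to them, and where a whole thing is asked for, a point or a joint stands for the part that bears it (a point fixed in the world has none). Each returns a list of dicts, best first, with "p" (0 to 1); they miss things now and then, are a little off and sometimes report something else, mostly with a low value. They report only what shows in the picture. A call takes as long as a camera call. They do not tell look-alikes from the thing itself.
- finder.look_for(camera, label): "xyz" ([x, y, z] in mm, in the coordinates of the camera as it stood for that picture, good to about 4 mm: the middle of the surface that is visible of it).
- finder.regions_of(camera, label): "pixels" (384x512 bool, what is visible of it).
The state is a dict: "time_s": time; "joint_pos": joint angles; "qvel": joint speeds; "joint_torque": joint torques, N m; "tcp_pos": TCP position; "orientation": TCP orientation; "contact_force": force on the tool from outside, world axes, zero at the start; "torque": the same for the moment, N m; "gripper_width": opening from 0.0 (shut) to 1.0 (fully open); "finger_force": force on a finger pad.
Only numpy, scipy, OpenCV 4.12 (cv2) and the standard library are available. Lean on these libraries where they do the work, as an engineer would, in place of code of your own. Each camera call takes 0.05 s, during which the arm holds its last target. There are 200 camera calls.

TASK

Swing the lids of the three hinged tins up, past upright, until all three stand open together, and find out by moving and letting go of them which one has a stiff hinge while the other two swing freely. Set the stiff tin down level on the floor of the reject tray with its lid left hanging half open by itself as the sign of a reject; leave the two good tins standing wide open where they are, ready for packing, and the other things on the table alone.

Things in the scene. Friction and masses are not known exactly. Their poses are not given: they have to be found in the camera images.
- tin_1: one of three look-alike loose grey tins, 0.85 kg, shuffled in a row. Origin: centre of the underside; x from front to back, y across, z up. 130 mm long (x), 56 wide, body 50 high. The front (x -66 to 15 mm) is a hollow box under the lid, the back (x 15 to 65 mm) a solid weighted deck 54 mm high with a fixed carrying handle. Balance point about x = +25 mm
- tin_1_lid (a joint): lid angle, rad: 0 shut, 1.57 upright, 1.85 leaning back on its stop. Hinge line along the tin's y at x = 15, z = 50 mm; the lid's front swings up and back. Lid 50 g. A free hinge falls shut if let go before upright and falls to the stop when let go past about 1.65; a stiff one stays at any angle. Which tin is stiff only moving the lids tells
- tin_1_tab (a point): grip point on the lid's pull tab: a flat tongue 24 mm wide (y), 6 mm thick, sticking 29 mm straight out of the lid's front edge in the lid's plane. The point is 100 mm from the hinge line, 17 mm beyond the lid's edge, mid-thickness; lid shut: tin x = -85, z = 53 mm. Moves with the lid. Pinched by its sides with the very fingertips it can turn between them as the lid swings
- tin_1_handle (a point): middle of the carrying handle's bar, at tin x = 38, z = 86 mm: bar 8 mm thick (x), 12 mm high, 50 mm long (along the tin's y), 26 mm free below it between two posts at y = +-22 mm. Clear to grip from above, across its thickness, while the lid is shut or up to about half open (1.0 rad)
- tin_2: like tin_1
- tin_2_lid (a joint): as tin_1_lid. At the tab a free hinge needs about 0.25 N (near 0 when upright), a stiff one about 0.8 to 1.3 N all the way, either way; much more pull than that tips the tin up
- tin_2_tab (a point): the same point on tin_2's tab
- tin_2_handle (a point): the same point on tin_2's handle
- tin_3: like tin_1
- tin_3_lid (a joint): as tin_1_lid
- tin_3_tab (a point): the same point on tin_3's tab
- tin_3_handle (a point): the same point on tin_3's handle
- tray: fixed low open grey reject tray in front of the tins, outside 158 (x) x 216 (y) x 26 mm, walls and floor 4 mm thick, so inside 150 x 208 mm; origin: centre of the underside. A tin fits in lengthways along the tray's y, either way round
- tray_in (a point): centre of the tray's inner floor, 4 mm above its underside; axes as the tray's
- stilt_1: three-armed kiln stilt, 44x39x16 mm, lying between the tins; origin: centre of the underside; a bystander
- stilt_2: the same kind of stilt as stilt_1; origin: centre of the underside; a bystander
- marker_black: felt marker with a black cap, 17x131x18 mm, to the left of the tins; origin: centre of the underside; a bystander
- label_roll: white roll of labels lying flat, 60 mm across, 26 mm high, behind the tins; origin: centre of the underside; a bystander
- jar_iron: glaze jar with a screw lid, 53 mm across, 70 mm high, behind the tins; origin: centre of the underside; a bystander
- glaze_tile_1: glaze test tile lying flat, 72x48x9 mm, to the left of the tins; origin: centre of the underside; a bystander
Mind the look-alikes: they are no part of the job. Leave any purple look-alike of the tin_3 alone.

How it is judged (in metres and radians):
On the way:
1. the lids of all three tins stand open at once, upright or nearly (past 1.45 rad) (value of joint each of tin_1_lid, tin_2_lid, tin_3_lid above 1.45 rad), for 0.2 s.
At the end, for the whole second after the job is handed in: one tin stands level (0.06 rad) on the reject tray's floor, centred within 60 mm along both tray axes, its lid hanging by itself at 0.3 to 1.25 rad; the other two stand level within 40 mm of their start with lids past 1.45 rad; all at rest (((x of tin_1 in the frame of tray_in between -0.06 and 0.06 m and y of tin_1 in the frame of tray_in between -0.06 and 0.06 m and z of tin_1 in the frame of tray_in between -0.006 and 0.006 m and value of joint tin_1_lid between 0.3 and 1.25 rad and value of joint each of tin_2_lid, tin_3_lid above 1.45 rad and distance of each of tin_2, tin_3 from where it was at the start of the episode below 0.04 m) or (x of tin_2 in the frame of tray_in between -0.06 and 0.06 m and y of tin_2 in the frame of tray_in between -0.06 and 0.06 m and z of tin_2 in the frame of tray_in between -0.006 and 0.006 m and value of joint tin_2_lid between 0.3 and 1.25 rad and value of joint each of tin_1_lid, tin_3_lid above 1.45 rad and distance of each of tin_1, tin_3 from where it was at the start of the episode below 0.04 m) or (x of tin_3 in the frame of tray_in between -0.06 and 0.06 m and y of tin_3 in the frame of tray_in between -0.06 and 0.06 m and z of tin_3 in the frame of tray_in between -0.006 and 0.006 m and value of joint tin_3_lid between 0.3 and 1.25 rad and value of joint each of tin_1_lid, tin_2_lid above 1.45 rad and distance of each of tin_1, tin_2 from where it was at the start of the episode below 0.04 m)) and angle between each of tin_1, tin_2, tin_3's own z axis and vertical below 0.06 rad and linear speed of each of tin_1, tin_2, tin_3 below 0.02 m/s and velocity of joint tin_1_lid between -0.1 and 0.1 rad/s and velocity of joint tin_2_lid between -0.1 and 0.1 rad/s and velocity of joint tin_3_lid between -0.1 and 0.1 rad/s); the robot touches nothing.
It fails at once if a bystander is pushed more than 40 mm (distance of any of stilt_1, stilt_2, marker_black, label_roll, jar_iron, glaze_tile_1 from where it was at the start of the episode above 0.04 m).
It fails at once if a tin is tipped over (more than 0.6 rad) (angle between any of tin_1, tin_2, tin_3's own z axis and vertical above 0.6 rad).
It also fails if it takes over 72 s, if anything falls off the work surface, if the arm or the gripper's body presses on something with over 40 N, if the wrist force passes 120 N, or if a joint passes its speed limit or range.

## Working session

There is one attempt and no reset: what is moved stays moved. The work goes in short steps, Python scripts to look and compute and a tool call to move; the robot and the scene stay as the last step left them, time stands still between calls to the robot, and variables do not carry over. Pictures are saved under pics/ and viewed, at most 10 in all, crops included, and the job is handed in when it is done.

Besides the shell and the picture viewer there is one more tool, called after "Emit:" as name(argument=value, ...), one argument or row to a line, values as JSON. servo_tool: Moves the arm, as the interface text tells. Its arguments: {"type":"object","properties":{"moves":{"type":"array","items":{"type":"array","items":{"type":"number"}}},"squeeze":{"type":"number"}},"required":["moves"]}

```bash
ls; mkdir -p pics
cat > h.py <<'E'
import numpy as np, cv2
from cell import arm, viewer, finder
def w(c,p): return (c["pose"]@np.r_[p,1])[:3]
def look(cam,labels,save=None):
    c=viewer.read_camera(cam)
    if save: cv2.imwrite("pics/"+save,c["image"])
    for l in labels:
        for d in finder.look_for(cam,l):
            p=np.array(d["xyz"]); f=192/np.tan(np.radians(c["vfov"]/2))
            print(cam,l,round(d["p"],2),w(c,p).round(0),"px",(round(c["cx"]+f*p[0]/p[2]),round(c["cy"]+f*p[1]/p[2])))
    return c
E
python3 - <<'E'
from h import *
s=arm.state(); print(s, arm.tips_ahead)
c=look("top",["tin_1","tin_1_tab","tin_1_handle","tray","stilt_1","marker_black","label_roll","jar_iron","glaze_tile_1"],"top0.png")
print(c["pose"].round(2),c["vfov"])
c=look("side",["tin_1","tin_1_tab","tin_1_handle"],"side0.png")
print(c["pose"].round(2),c["vfov"])
a=cv2.imread("pics/top0.png");b=cv2.imread("pics/side0.png")
cv2.imwrite("pics/both0.png",cv2.resize(np.vstack([a,b]),None,fx=.78,fy=.78))
E
```

```text
pics
{'time_s': 0.0, 'joint_pos': array([ 1.19318370e+00,  4.87120983e-02,  9.75503655e-02,  1.62197908e+00,
       -1.75825416e-05,  1.44297537e+00]), 'qvel': array([-6.33177043e-06,  2.00448556e-04,  9.77566648e-04,  7.89806807e-04,
       -2.15040285e-04, -2.22926412e-04]), 'joint_torque': array([ 8.23020457e-06, -3.38777161e+01,  3.20018113e+01,  2.00873706e-02,
       -6.01443094e-05, -6.90556817e-06]), 'tcp_pos': array([129.59519177, 508.15971445, 249.11340098]), 'orientation': array([-2.84590412e-04,  1.24571286e-01,  9.92209968e-01, -1.13720767e-03]), 'contact_force': array([ 0.52750513, -0.09814079,  0.64390175]), 'torque': array([-0.02392972, -0.01997755,  0.01327181]), 'finger_force': 0.0, 'gripper_width': 0.9987438596110946} 19.0
top tin_1 0.9 [572. 175.  57.] px (263, 190)
top tin_1 0.89 [591.  52.  54.] px (312, 181)
top tin_1 0.78 [722. -96.  54.] px (365, 130)
top tin_1 0.77 [568. 316.  52.] px (206, 195)
top tin_1_tab 0.67 [558. 175.  60.] px (263, 196)
top tin_1_handle 0.59 [576. 175.  53.] px (263, 189)
top tray 0.68 [364. 238.   0.] px (241, 279)
top stilt_1 0.44 
[... 430 characters left out ...]
.7486e+02]
 [-1.0000e+00  4.0000e-02 -2.0000e-02  2.0198e+02]
 [ 1.0000e-02 -2.3000e-01 -9.7000e-01  8.9782e+02]
 [ 0.0000e+00  0.0000e+00  0.0000e+00  1.0000e+00]] 57.21929677278432
side tin_1 0.91 [567. 295.  54.] px (240, 186)
side tin_1 0.82 [ 723. -112.   52.] px (362, 245)
side tin_1 0.8 [576.  32.  56.] px (290, 233)
side tin_1 0.59 [578. 151.  54.] px (267, 210)
side tin_1_tab 0.82 [556. 171.  53.] px (258, 209)
side tin_1_handle 0.79 [579. 154.  54.] px (267, 209)
[[ 8.4000e-01 -3.3000e-01  4.3000e-01  4.4420e+01]
 [-5.5000e-01 -5.4000e-01  6.4000e-01 -5.8552e+02]
 [ 2.0000e-02 -7.7000e-01 -6.4000e-01  8.5603e+02]
 [ 0.0000e+00  0.0000e+00  0.0000e+00  1.0000e+00]] 52.02967725467675
```

View pics/both0.png

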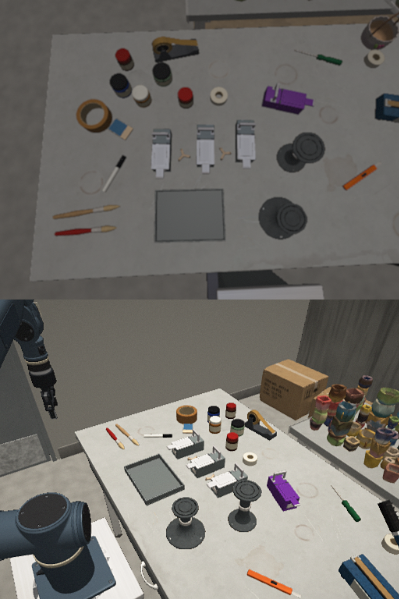

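Run:
```python
import cv2
a=cv2.imread("pics/top0.png")[90:300,170:400]
cv2.imwrite("pics/crop0.png",cv2.resize(a,(657,600),interpolation=cv2.INTER_CUBIC))
```

```text
(no output)
```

View pics/crop0.png

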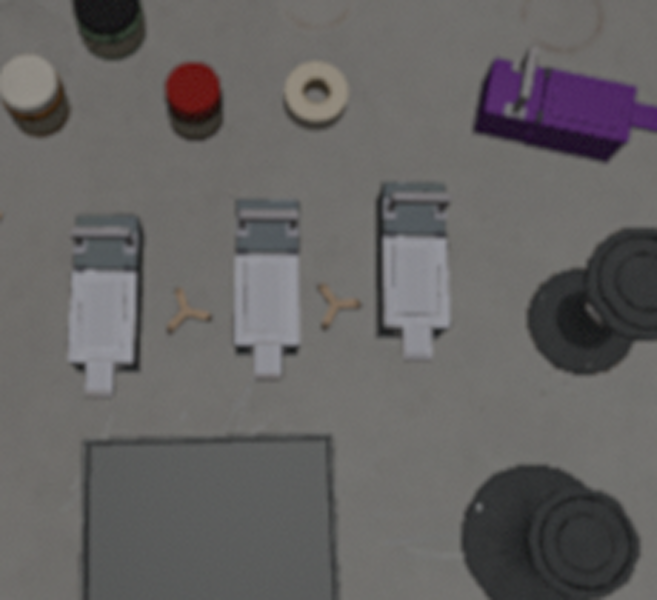

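Top-crop view: the three grey tins lie at about (100,300), (268,285) and (415,265), with their tabs facing the robot. They fit the description. The purple look-alike at (560,110) and its tab at the far right are excluded. The tray is below, with stilts between the tins. Next I measure the lids precisely.

```bash
cat >> h.py <<'E'
def plane(c,uv,z):
    f=192/np.tan(np.radians(c["vfov"]/2)); uv=np.atleast_2d(uv).astype(float)
    d=np.c_[(uv[:,0]-c["cx"])/f,(uv[:,1]-c["cy"])/f,np.ones(len(uv))]@c["pose"][:3,:3].T
    o=c["pose"][:3,3]; return o+d*((z-o[2])/d[:,2])[:,None]
E
python3 - <<'E'
from h import *
c=viewer.read_camera("top"); g=cv2.cvtColor(c["image"],cv2.COLOR_BGR2GRAY)
m=(g>125).astype(np.uint8); m[:140]=0;m[250:]=0;m[:,:180]=0;m[:,345:]=0
n,L,S,C=cv2.connectedComponentsWithStats(m)
for i in range(1,n):
    if S[i,4]<300: continue
    v,u=np.nonzero(L==i); p=plane(c,np.c_[u,v],56)[:,:2]
    r=cv2.minAreaRect(p.astype(np.float32)); print(S[i],r)
    x,y=p.T; print("x",x.min(),x.max(),"tab mean y",y[x<x.min()+22].mean(),"wid",np.ptp(y[x<x.min()+18]),"lid mean y",y[x>x.min()+40].mean())
for d in finder.regions_of("top","tray")[:1]:
    v,u=np.nonzero(d["pixels"]); print(cv2.minAreaRect(plane(c,np.c_[u,v],20)[:,:2].astype(np.float32)))
a=c["image"][140:250,180:340]; print(np.percentile(g[140:250,180:340],[5,50,90,97]))
E
```

```text
[305 173  23  42 763] ((560.2582397460938, 45.9224853515625), (54.0461311340332, 103.29715728759766), 85.72088623046875)
x 508.13618206231445 612.6441788694258 tab mean y 48.76609177620426 wid 22.016579904809333 lid mean y 46.15690728138002
[252 179  23  42 788] ((550.5064086914062, 176.4405975341797), (54.41983413696289, 102.2926025390625), 87.58477783203125)
x 499.0198246531297 602.232432361913 tab mean y 178.381996646728 wid 20.108687719635725 lid mean y 175.79793642325978
[194 185  23  42 778] ((541.7257080078125, 318.3487548828125), (53.63232421875, 101.995849609375), 89.06289672851562)
x 490.609366501171 592.96245081947 tab mean y 320.394415313913 wid 19.333422866604565 lid mean y 317.70950965063855
((370.6300048828125, 234.49960327148438), (217.14300537109375, 160.7607421875), 88.72406005859375)
[ 84. 109. 140. 144.]
```

Emit:
servo_tool(
  moves=[
    [45,-51,-11,16,0],
    [45,-51,-11,16,0],
    [45,-51,-11,16,0],
    [45,-51,-11,16,0],
    [45,-51,-11,16,0],
    [45,-51,-11,16,0],
    [45,-51,-12,16,0],
    [45,-50,-12,17,0],
    [45,0,0,0,-6],
    [45,0,0,0,-6],
    [45,0,0,0,0],
  ],
  squeeze=20,
)

```text
time_s: 2.17
tcp_pos: [502.1, 320.7, 121.1]
orientation: [-0.0, 0.021, 1.0, -0.0]
contact_force: [0.0, -0.1, -0.3]
gripper_width: 0.527
finger_force: 0.0
```

```bash
cat >> h.py <<'E'
from scipy.spatial.transform import Rotation as R
def tool(tx,ty,tz,pr=True):
    s=arm.state(); q=s["orientation"]; r=R.from_quat([q[1],q[2],q[3],q[0]])
    print("tcp",s["tcp_pos"].round(1),"tooly ang",np.degrees(np.arctan2(*r.as_matrix()[[1,0],1])).round(1),"tilt",r.as_matrix()[:,2].round(3),"F",s["contact_force"].round(2),"w",round(s["gripper_width"]*85.4,1),"t",s["time_s"])
    print("shift",r.inv().apply(np.array([tx,ty,tz])-s["tcp_pos"]).round(1))
E
python3 - <<'E'
from h import *
tool(502,320.4,90)
c=look("wrist",["tin_1_tab","tin_1"],"w1.png"); print(c["pose"].round(2),arm.tips_ahead)
E
```

```text
tcp [502.1 320.7 121.1] tooly ang 87.6 tilt [-0. -0. -1.] F [ 0.01 -0.14 -0.35] w 45.0 t 2.175
shift [ 0.  -0.3 31.1]
wrist tin_1_tab 0.74 [538. 178.  58.] px (62, 271)
wrist tin_1 0.85 [538. 180.  56.] px (66, 270)
wrist tin_1 0.79 [642.  70.   7.] px (9, 340)
wrist tin_1 0.78 [544. 320.  54.] px (261, 268)
[[ 4.0000e-02  9.5000e-01  3.0000e-01  4.2585e+02]
 [ 1.0000e+00 -4.0000e-02 -1.0000e-02  3.2365e+02]
 [ 0.0000e+00  3.0000e-01 -9.5000e-01  2.4506e+02]
 [ 0.0000e+00  0.0000e+00  0.0000e+00  1.0000e+00]] 19.0
```

View pics/w1.png

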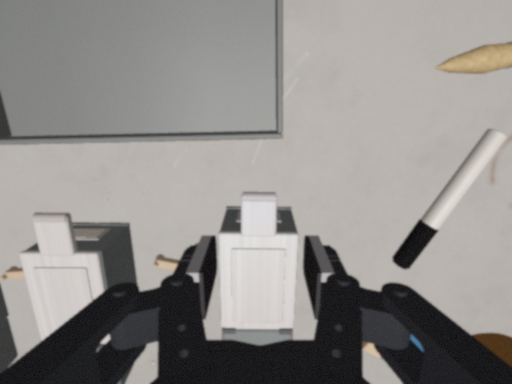

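The tab is at (259,193–234), centred between the fingers, which sit near col 260. I check its x in this picture, and the fingertip depth too.

Run:
```python
from h import *
c=viewer.read_camera("wrist")
for uv in [(259,193),(241,200),(277,200),(259,235),(224,330),(293,328),(219,240),(298,240)]: print(uv,plane(c,uv,56).round(1))
for uv in [(200,300),(205,240),(318,240),(316,300)]:
    for z in (90,105,115): print(uv,plane(c,uv,z).round(1))
```

```text
(259, 193) [[485.9 321.1  56. ]]
(241, 200) [[490.3 308.9  56. ]]
(277, 200) [[491.3 332.8  56. ]]
(259, 235) [[516.3 319.8  56. ]]
(224, 330) [[595.4 289.6  56. ]]
(293, 328) [[595.7 342.6  56. ]]
(219, 240) [[519.  291.9  56. ]]
(298, 240) [[521.2 346.7  56. ]]
(200, 300) [[542.  282.9  90. ]]
(200, 300) [[530.7 286.8 105. ]]
(200, 300) [[523.2 289.5 115. ]]
(205, 240) [[501.9 289.7  90. ]]
(205, 240) [[494.5 293.  105. ]]
(205, 240) [[489.6 295.2 115. ]]
(318, 240) [[504.5 354.   90. ]]
(318, 240) [[496.9 351.1 105. ]]
(318, 240) [[491.8 349.1 115. ]]
(316, 300) [[544.9 353.4  90. ]]
(316, 300) [[533.3 350.6 105. ]]
(316, 300) [[525.7 348.7 115. ]]
```

Emit:
servo_tool(
  moves=[
    [40,1.5,-0.5,20,0],
    [40,0,0,20,0],
    [40,0,0,16,0],
    [40,0,0,0,0],
    [0,0,0,0,0],
    [0,0,0,0,0],
    [0,0,0,0,0],
    [0,0,0,0,0],
  ],
  squeeze=20,
)

```text
time_s: 3.38
tcp_pos: [500.7, 320.5, 65.9]
orientation: [0.0, 0.02, 1.0, 0.0]
contact_force: [-1.7, -0.8, 1.6]
gripper_width: 0.273
finger_force: 22.3
```

Emit:
servo_tool(
  moves=[
    [0,-0.8,0,-9.5,0],
    [0,-1.6,0,-9.4,0],
    [0,-2.5,0,-9.2,0],
    [0,-3.4,0,-8.9,0],
    [0,-4.2,0,-8.6,0],
    [0,0,0,0,0],
  ],
)

```text
time_s: 4.12
tcp_pos: [513.6, 320.0, 111.9]
orientation: [0.001, 0.02, 1.0, 0.0]
contact_force: [1.9, -1.2, -3.1]
gripper_width: 0.269
finger_force: 21.0
```

Run:
```python
from h import *
tool(500,320,66)
c=look("wrist",["tin_1_tab","tin_1"],"w2.png")
```

```text
tcp [513.6 320.  111.9] tooly ang 87.7 tilt [ 0.001  0.    -1.   ] F [ 1.91 -1.18 -3.15] w 23.0 t 4.125
shift [13.7 -0.6 45.9]
wrist tin_1_tab 0.69 [547. 177.  59.] px (50, 277)
wrist tin_1 0.73 [548. 182.  52.] px (63, 272)
wrist tin_1 0.7 [531. 317.  60.] px (257, 248)
wrist tin_1 0.69 [655.  66.   6.] px (-1, 347)
```

View pics/w2.png

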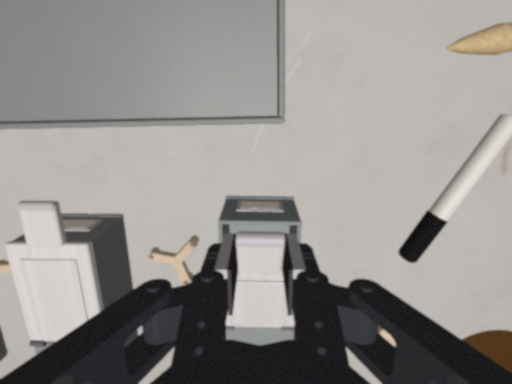

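The lid is half open at (260,235–325) and the tin's front rim is at row 197. I check that the tin is not tipped.

Run:
```python
from h import *
c=viewer.read_camera("wrist")
for uv in [(260,197),(225,197),(294,197)]: print(uv,plane(c,uv,50).round(1))
print(arm.state()["contact_force"],arm.state()["torque"])
```

```text
(260, 197) [[498.6 320.7  50. ]]
(225, 197) [[497.7 298.1  50. ]]
(294, 197) [[499.4 342.6  50. ]]
[ 2.40442687 -1.99792043 -1.07817679] [-0.34872666 -0.52916602 -0.12579227]
```

Run:
```python
from h import *
c=viewer.read_camera("wrist")
for uv in [(260,197),(222,197),(297,197)]: print(uv,plane(c,uv,0).round(1))
for uv in [(260,230),(219,225),(300,225)]: print(uv,plane(c,uv,50).round(1))
```

```text
(260, 197) [[515.2 320.1   0. ]]
(222, 197) [[514.  288.9   0. ]]
(297, 197) [[516.4 350.4   0. ]]
(260, 230) [[521.8 319.7  50. ]]
(219, 225) [[517.1 292.6  50. ]]
(300, 225) [[519.2 346.5  50. ]]
```

Run:
```python
from h import *
c=viewer.read_camera("side"); cv2.imwrite("pics/side1.png",c["image"])
a=cv2.imread("pics/side0.png")[150:260,200:300];b=c["image"][150:260,200:300]
cv2.imwrite("pics/cmp1.png",cv2.resize(np.hstack([a,b]),(800,440),interpolation=cv2.INTER_CUBIC))
```

```text
(no output)
```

View pics/cmp1.png

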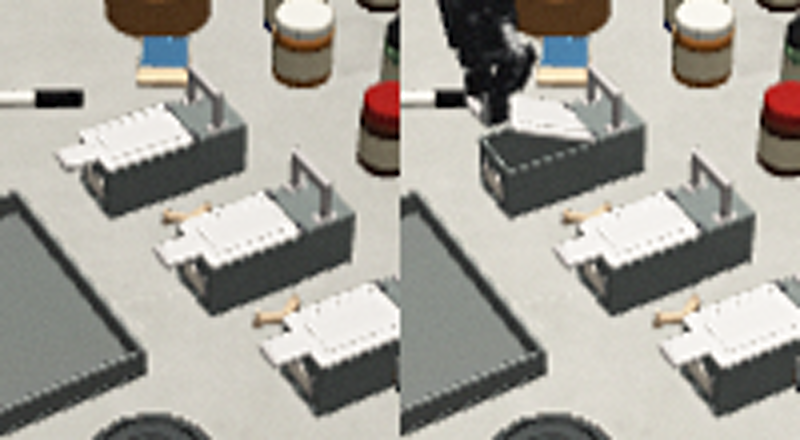

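Before (left) and after (right): the tin's front corner is at the same spot, about (110,216), so the tin is level and only the lid moved. Continuing the swing.

Emit:
servo_tool(
  moves=[
    [0,-5,0,-8.1,0],
    [0,-5.8,0,-7.6,0],
    [0,-6.5,0,-7,0],
    [0,-7.1,0,-6.4,0],
    [0,-7.7,0,-5.6,0],
    [0,-8.2,0,-4.9,0],
    [0,-8.6,0,-4.1,0],
    [0,-9,0,-3.3,0],
    [0,-9.3,0,-2.4,0],
    [0,-9.4,0,-1.5,0],
    [0,-9.5,0,-0.6,0],
    [0,-9.5,0,0.3,0],
    [0,-9.4,0,1.2,0],
    [0,0,0,0,0],
    [0,0,0,0,0],
  ],
)

```text
time_s: 6.3
tcp_pos: [618.2, 315.7, 161.6]
orientation: [0.001, 0.02, 1.0, 0.0]
contact_force: [-0.6, -1.8, 3.4]
gripper_width: 0.269
finger_force: 19.5
```

Run:
```python
from h import *
tool(500,320,66)
c=viewer.read_camera("side"); cv2.imwrite("pics/side2.png",c["image"])
c=viewer.read_camera("top"); cv2.imwrite("pics/top2.png",c["image"])
```

```text
tcp [618.2 315.7 161.6] tooly ang 87.7 tilt [ 0.001  0.    -1.   ] F [-0.57 -1.75  3.43] w 22.9 t 6.3
shift [118.5  -0.5  95.4]
```

Emit:
servo_tool(
  moves=[
    [32,0,0,0,0],
    [40,0,0,0,0],
    [45,0,0,0,0],
    [45,0,0,-20,0],
    [45,0,0,-30,0],
    [45,0,0,0,0],
  ],
)

```text
time_s: 7.15
tcp_pos: [619.2, 316.5, 214.4]
orientation: [0.003, 0.02, 1.0, 0.001]
contact_force: [0.4, 1.0, 0.1]
gripper_width: 0.527
finger_force: 0.0
```

Run:
```python
from h import *
tool(500,320,66)
a=cv2.imread("pics/side2.png")[140:230,200:300]
c=viewer.read_camera("side"); cv2.imwrite("pics/side3.png",c["image"]); b=c["image"][140:230,200:300]
c=viewer.read_camera("top"); cv2.imwrite("pics/top3.png",c["image"]); d=c["image"][140:230,180:280]
e=cv2.imread("pics/top2.png")[140:230,180:280]
cv2.imwrite("pics/cmp2.png",cv2.resize(np.vstack([np.hstack([a,b]),np.hstack([e,d])]),(660,594),interpolation=cv2.INTER_CUBIC))
```

```text
tcp [619.2 316.5 214.4] tooly ang 87.7 tilt [ 0.006  0.003 -1.   ] F [0.36 1.01 0.07] w 45.0 t 7.15
shift [120.1  -1.7 147.7]
```

View pics/cmp2.png

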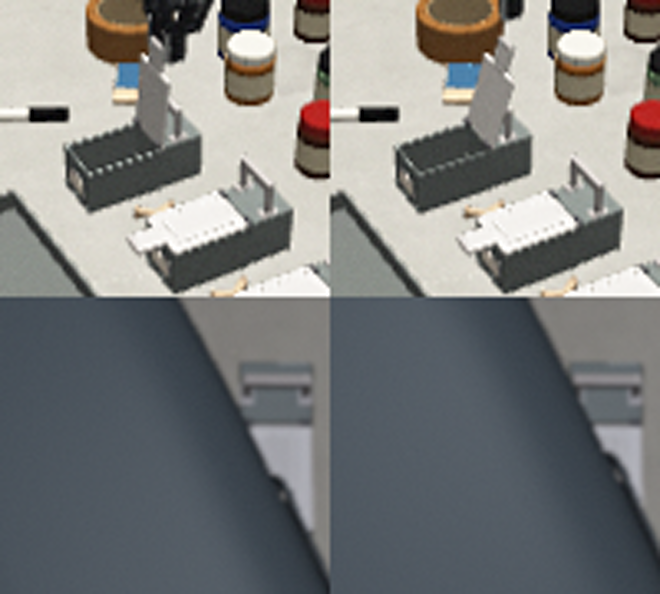

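On release (right panels) the left lid fell back from (157,40) to about (175,45), so the left tin swings freely. Middle tin next.

Emit:
servo_tool(
  moves=[
    [40,26,-35.6,0,0],
    [40,26,-35.6,0,0],
    [40,26,-35.6,0,0],
    [40,26.5,-35.6,0,0],
    [40,0,0,45,0],
    [40,0,0,45,0],
    [40,0,0,35,0],
    [40,0,0,23.5,0],
    [40,0,0,0,0],
    [0,0,0,0,0],
    [0,0,0,0,0],
    [0,0,0,0,0],
    [0,0,0,0,0],
  ],
)

```text
time_s: 8.88
tcp_pos: [507.5, 177.6, 62.8]
orientation: [-0.0, 0.02, 1.0, 0.0]
contact_force: [-2.5, -0.1, 0.2]
gripper_width: 0.271
finger_force: 23.4
```

Emit:
servo_tool(
  moves=[
    [0,-0.8,0,-9.5,0],
    [0,-1.6,0,-9.4,0],
    [0,-2.5,0,-9.2,0],
    [0,-3.4,0,-8.9,0],
    [0,-4.2,0,-8.6,0],
    [0,-5,0,-8.1,0],
    [0,-5.8,0,-7.6,0],
    [0,-6.5,0,-7,0],
    [0,-7.1,0,-6.4,0],
    [0,-7.7,0,-5.6,0],
    [0,-8.2,0,-4.9,0],
    [0,-8.6,0,-4.1,0],
    [0,-9,0,-3.3,0],
    [0,-9.3,0,-2.4,0],
    [0,-9.4,0,-1.5,0],
    [0,-9.5,0,-0.6,0],
    [0,-9.5,0,0.3,0],
    [0,-9.4,0,1.2,0],
    [0,-1,0,0.2,0],
    [0,0,0,0,0],
  ],
)

```text
time_s: 11.38
tcp_pos: [626.7, 172.7, 158.5]
orientation: [0.001, 0.02, 1.0, -0.0]
contact_force: [-0.8, -2.4, 2.5]
gripper_width: 0.274
finger_force: 21.9
```

Run:
```python
from h import *
tool(500,178,66)
c=viewer.read_camera("side"); cv2.imwrite("pics/side4.png",c["image"])
```

```text
tcp [626.7 172.7 158.5] tooly ang 87.7 tilt [ 0.002 -0.    -1.   ] F [-0.81 -2.44  2.53] w 23.4 t 11.375
shift [1.269e+02 1.000e-01 9.230e+01]
```

Emit:
servo_tool(
  moves=[
    [32,0,0,0,0],
    [40,0,0,0,0],
    [45,0,0,0,0],
    [45,0,0,-20,0],
    [45,0,0,-30,0],
    [45,0,0,0,0],
  ],
)

```text
time_s: 12.18
tcp_pos: [627.7, 173.3, 211.2]
orientation: [0.003, 0.02, 1.0, 0.001]
contact_force: [0.8, 0.0, -0.4]
gripper_width: 0.524
finger_force: 0.0
```

Run:
```python
from h import *
tool(517.5,48.8,66)
a=cv2.imread("pics/side4.png")[140:250,200:310]
c=viewer.read_camera("side"); cv2.imwrite("pics/side5.png",c["image"]); b=c["image"][140:250,200:310]
cv2.imwrite("pics/cmp3.png",cv2.resize(np.hstack([a,b]),(800,400),interpolation=cv2.INTER_CUBIC))
```

```text
tcp [627.7 173.3 211.2] tooly ang 87.7 tilt [ 0.006  0.001 -1.   ] F [ 0.84  0.02 -0.38] w 44.8 t 12.175
shift [ 106.  -129.1  144.4]
```

View pics/cmp3.png

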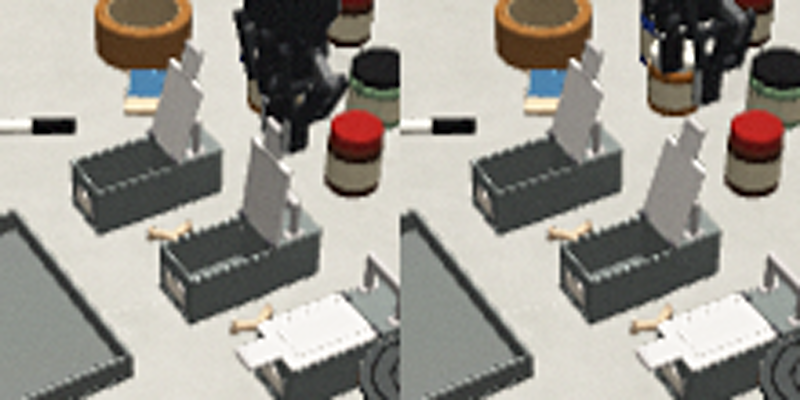

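Both lids now stand back on their stops: the middle lid fell from (275,125) to (690,125)−400, so the middle tin is free too. That leaves the right tin as the candidate. Before going there I check how close the dark stands are.

Run:
```python
from h import *
c=viewer.read_camera("top")
for b,t,e in [((580,320),(650,285),(528,320)),((532,545),(583,543),(463,540))]:
    f=lambda p:(170+p[0]/2.857,90+p[1]/2.857)
    print("base",plane(c,f(b),0)[0].round(),"edge",plane(c,f(e),0)[0].round(),[ (z,plane(c,f(t),z)[0,:2].round()) for z in (60,100,140,180)])
```

```text
base [ 543. -111.    0.] edge [545. -64.   0.] [(60, array([ 559., -154.])), (100, array([ 551., -137.])), (140, array([ 542., -120.])), (180, array([ 533., -103.]))]
base [347. -46.   0.] edge [353.  14.   0.] [(60, array([348., -71.])), (100, array([349., -58.])), (140, array([351., -45.])), (180, array([352., -32.]))]
```

Emit:
servo_tool(
  moves=[
    [40,26.5,-32.3,0,0],
    [40,26.5,-32.3,0,0],
    [40,26.5,-32.3,0,0],
    [40,26.5,-32.2,0,0],
    [40,0,0,45,0],
    [40,0,0,45,0],
    [40,0,0,35,0],
    [40,0,0,18,0],
    [40,0,0,0,0],
    [0,0,0,0,0],
    [0,0,0,0,0],
    [0,0,0,0,0],
    [0,0,0,0,0],
  ],
)

```text
time_s: 13.9
tcp_pos: [515.9, 48.0, 66.1]
orientation: [0.001, 0.02, 1.0, -0.0]
contact_force: [0.2, 0.0, 2.6]
gripper_width: 0.274
finger_force: 22.9
```

Emit:
servo_tool(
  moves=[
    [0,-0.8,0,-9.5,0],
    [0,-1.6,0,-9.4,0],
    [0,-2.5,0,-9.2,0],
    [0,-3.4,0,-8.9,0],
    [0,-4.2,0,-8.6,0],
    [0,-5,0,-8.1,0],
    [0,-5.8,0,-7.6,0],
    [0,0,0,0,0],
  ],
)

```text
time_s: 14.9
tcp_pos: [538.5, 47.2, 127.0]
orientation: [0.0, 0.02, 1.0, -0.0]
contact_force: [-1.0, -0.7, 0.7]
gripper_width: 0.27
finger_force: 20.4
```

Run:
```python
from h import *
tool(500,48,66)
c=viewer.read_camera("side"); cv2.imwrite("pics/side6.png",c["image"])
a=cv2.imread("pics/side0.png")[200:290,230:330]; b=c["image"][200:290,230:330]
cv2.imwrite("pics/cmp4.png",cv2.resize(np.hstack([a,b]),(800,360),interpolation=cv2.INTER_CUBIC))
```

```text
tcp [538.5  47.2 127. ] tooly ang 87.7 tilt [ 0. -0. -1.] F [-1.04 -0.72  0.73] w 23.0 t 14.9
shift [38.6 -0.7 61. ]
```

View pics/cmp4.png

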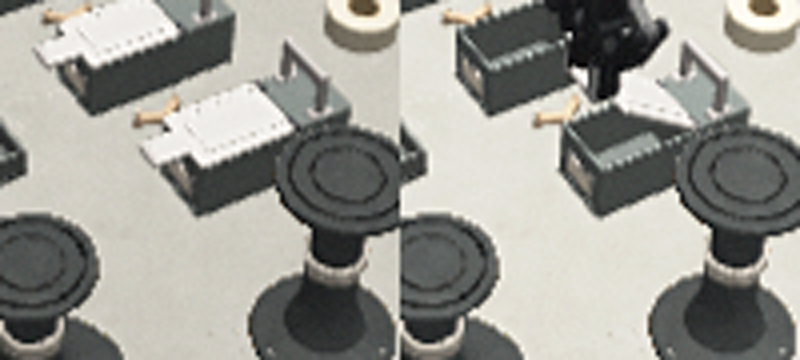

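The right tin is level and unmoved (front corner at (200,213) in both), with its lid half open. Continuing past upright.

Emit:
servo_tool(
  moves=[
    [0,-6.5,0,-7,0],
    [0,-7.1,0,-6.4,0],
    [0,-7.7,0,-5.6,0],
    [0,-8.2,0,-4.9,0],
    [0,-8.6,0,-4.1,0],
    [0,-9,0,-3.3,0],
    [0,-9.3,0,-2.4,0],
    [0,-9.4,0,-1.5,0],
    [0,-9.5,0,-0.6,0],
    [0,-9.5,0,0.3,0],
    [0,-4.5,0,0.5,0],
    [0,0,0,0,0],
    [0,0,0,0,0],
    [32,0,0,0,0],
    [40,0,0,0,0],
    [45,0,0,0,0],
    [45,0,0,0,0],
    [45,0,0,0,0],
  ],
)

```text
time_s: 17.2
tcp_pos: [627.4, 43.7, 160.9]
orientation: [-0.0, 0.02, 1.0, 0.0]
contact_force: [0.0, 0.2, -0.6]
gripper_width: 0.526
finger_force: 0.0
```

Run:
```python
from h import *
tool(500,48,66)
c=look("side",["tin_1_tab"],"side7.png")
c=look("wrist",["tin_1_tab"],"w7.png")
a=cv2.imread("pics/side7.png")[170:270,210:320]; a=cv2.resize(a,None,fx=3.84,fy=3.84,interpolation=cv2.INTER_CUBIC)[:384]
b=cv2.imread("pics/w7.png")[:,100:470]; cv2.imwrite("pics/cmp5.png",np.hstack([a,b]))
```

```text
tcp [627.4  43.7 160.9] tooly ang 87.7 tilt [-0.  0. -1.] F [ 0.04  0.22 -0.55] w 44.9 t 17.2
shift [127.4  -0.8  95. ]
side tin_1_tab 0.65 [617. 167. 101.] px (276, 191)
wrist tin_1_tab 0.75 [620. 170. 110.] px (464, 206)
wrist tin_1_tab 0.42 [639. 283.   6.] px (510, 182)
```

View pics/cmp5.png

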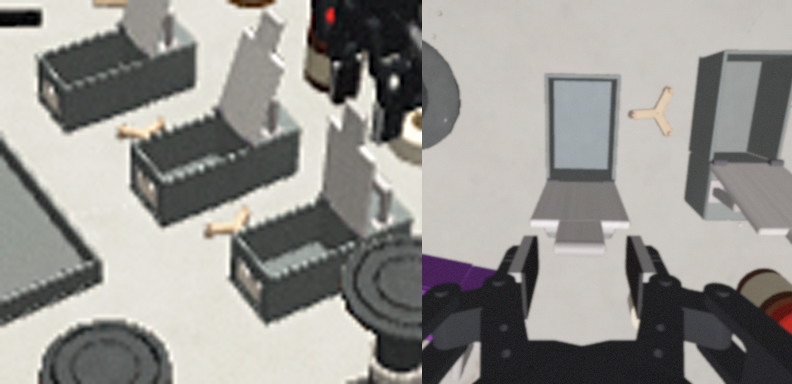

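All three lids stand open. The right lid (350,100) kept a steeper angle than the middle lid instead of falling to its stop, so it looks stiff. I measure its angle from the tab end in the wrist view, about (580+…,247).

Run:
```python
from h import *
c=viewer.read_camera("wrist"); ox=422-100
for uv,z in [((580-ox,255),160),((580-ox,247),160),((580-ox,220),133),((582-ox,180),50),((548-ox,74),50),((618-ox,74),50)]: print(uv,z,plane(c,uv,z).round(1))
g=cv2.imread("pics/w7.png")[195:260,258].mean(1); print(g.round())
```

```text
(258, 255) 160 [[621.3  42.9 160. ]]
(258, 247) 160 [[617.2  43.1 160. ]]
(258, 220) 133 [[615.1  43.  133. ]]
(260, 180) 50 [[615.2  44.2  50. ]]
(226, 74) 50 [[534.3  22.6  50. ]]
(296, 74) 50 [[536.3  73.5  50. ]]
[120. 122. 122. 122. 123. 124. 125. 122. 122. 122. 123. 123. 123. 124.
 123. 123. 124. 124. 124. 125. 124. 123. 124. 125. 126. 130. 125. 118.
 119. 117. 118. 118. 120. 119. 118. 118. 118. 117. 116. 118. 118. 120.
 121. 115. 118. 113. 112. 124. 142. 158. 170. 182. 192. 203. 212. 216.
 216. 212. 205. 200. 195. 194. 197. 198. 197.]
```

Emit:
servo_tool(
  moves=[
    [45,6,0.5,-5,0],
    [45,0,0,0,0],
    [0,0,0,0,0],
    [0,0,0,0,0],
    [0,0,0,0,0],
    [0,0,0,0,0],
    [0,8.5,0,0.1,0],
    [0,8.5,0,0.8,0],
    [0,8.4,0,1.6,0],
    [0,8.2,0,2.2,0],
    [0,8,0,2.9,0],
    [0,7.7,0,3.6,0],
    [0,7.4,0,4.3,0],
    [0,7,0,4.8,0],
    [0,6.5,0,5.4,0],
    [0,6,0,6,0],
    [0,0,0,0,0],
    [0,0,0,0,0],
  ],
)

```text
time_s: 19.7
tcp_pos: [542.8, 47.6, 133.7]
orientation: [-0.003, 0.02, 1.0, 0.0]
contact_force: [-5.5, -1.3, 4.8]
gripper_width: 0.273
finger_force: 24.3
```

Emit:
servo_tool(
  moves=[
    [32,0,0,0,0],
    [40,0,0,0,0],
    [45,0,0,0,0],
    [45,0,0,-20,0],
    [45,0,0,-40,0],
    [45,0,0,-40,0],
    [45,0,0,0,0],
  ],
)

```text
time_s: 20.58
tcp_pos: [547.7, 47.5, 238.9]
orientation: [0.004, 0.02, 1.0, 0.0]
contact_force: [0.8, -0.3, -0.0]
gripper_width: 0.527
finger_force: 0.0
```

Run:
```python
from h import *
tool(500,48,66)
c=look("side",["tin_1_tab","tin_1_handle"],"side8.png")
c=look("wrist",["tin_1_tab","tin_1_handle"],"w8.png"); print(c["pose"].round(3).tolist(),c["vfov"])
a=cv2.imread("pics/side8.png")[170:270,210:320]; a=cv2.resize(a,None,fx=3.84,fy=3.84,interpolation=cv2.INTER_CUBIC)[:384,:280+100]
b=cv2.imread("pics/w8.png")[:,100:470]; cv2.imwrite("pics/cmp6.png",np.hstack([a,b])); print(a.shape)
```

```text
tcp [547.7  47.5 238.9] tooly ang 87.7 tilt [ 0.009  0.    -1.   ] F [ 0.78 -0.33 -0.05] w 45.0 t 20.575
shift [ 49.1  -1.5 172.5]
side tin_1_tab 0.85 [617. 163.  94.] px (276, 193)
side tin_1_handle 0.83 [597. 162.  39.] px (270, 209)
side tin_1_handle 0.57 [584.  39.  41.] px (290, 234)
wrist tin_1_tab 0.92 [616. 174. 103.] px (396, 254)
wrist tin_1_tab 0.39 [601. 291.  72.] px (499, 222)
wrist tin_1_handle 0.7 [607. 172.  47.] px (373, 222)
wrist tin_1_handle 0.43 [578.  44.  61.] px (258, 207)
[[0.04, 0.954, 0.298, 468.989], [0.999, -0.038, -0.011, 50.311], [0.0, 0.298, -0.955, 357.458], [0.0, 0.0, 0.0, 1.0]] 64.99616769278269
(384, 380, 3)
```

View pics/cmp6.png

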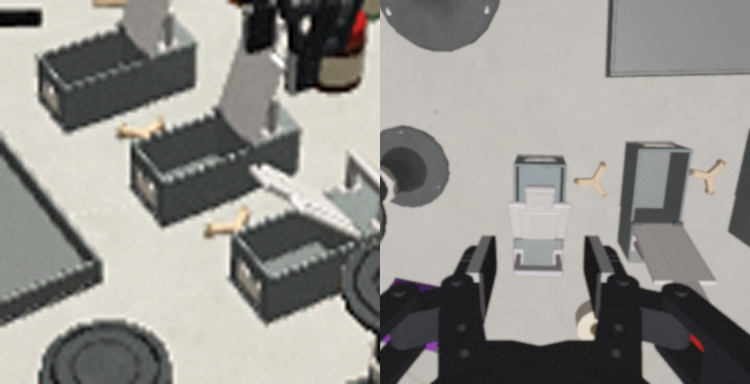

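The lid hangs half open by itself (tab at (258,170) in the side view), so the right tin is confirmed stiff. Its handle bar is in the wrist view at (258,266). Locating it next.

Run:
```python
from h import *
c=viewer.read_camera("wrist"); g=cv2.imread("pics/w8.png"); cc=g[235:285,250].mean(1); print(cc.round())
for uv,z in [((258,255),92),((258,263),92),((258,268),92),((236,265),92),((281,265),92),((258,275),54),((260,188),122),((260,188),135),((236,157),50),((284,157),50)]: print(uv,z,plane(c,uv,z).round(1))
```

```text
[199. 199. 196. 188. 174. 164. 163. 162. 164. 163. 162. 161. 163. 163.
 163. 162. 161. 163. 160. 159. 161. 160. 160. 158. 160. 159. 159. 157.
 157. 148. 127. 107. 100. 100. 115. 149. 182. 202. 208. 204. 196. 189.
 188. 188. 190. 190. 189. 190. 188. 189.]
(258, 255) 92 [[615.9  42.8  92. ]]
(258, 263) 92 [[624.8  42.5  92. ]]
(258, 268) 92 [[630.5  42.2  92. ]]
(236, 265) 92 [[626.2  20.5  92. ]]
(281, 265) 92 [[628.   65.2  92. ]]
(258, 275) 54 [[662.8  40.7  54. ]]
(260, 188) 122 [[538.4  47.8 122. ]]
(260, 188) 135 [[534.5  48.  135. ]]
(236, 157) 50 [[525.6  23.7  50. ]]
(284, 157) 50 [[527.5  73.1  50. ]]
```

Emit:
servo_tool(
  moves=[
    [32,-44.7,-0.5,0,0],
    [32,-44.7,-0.4,0,0],
    [32,0,0,0,-10],
    [32,0,0,0,-10],
    [32,0,0,0,-10],
    [32,0,0,0,-10],
    [32,0,0,0,-10],
    [32,0,0,0,-10],
    [32,0,0,0,-10],
    [32,0,0,0,-10],
    [32,0,0,0,-10],
    [32,0,0,0,0],
  ],
)

```text
time_s: 22.42
tcp_pos: [634.2, 42.9, 233.3]
orientation: [-0.001, -0.692, 0.722, 0.001]
contact_force: [-0.5, 0.3, -0.2]
gripper_width: 0.369
finger_force: 0.0
```

Run:
```python
from h import *
tool(637,43,84)
c=look("wrist",["tin_1_handle"],"w9.png")
for d in finder.regions_of("wrist","tin_1_handle")[:2]: 
    v,u=np.nonzero(d["pixels"]); print(d["p"],u.min(),u.max(),v.min(),v.max())
```

```text
tcp [634.2  42.9 233.3] tooly ang 177.6 tilt [-0.002  0.    -1.   ] F [-0.45  0.31 -0.2 ] w 31.5 t 22.425
shift [ -0.2  -3.1 149.3]
wrist tin_1_handle 0.56 [622. 150.  52.] px (274, 264)
0.59 247 359 240 344
```

View pics/w9.png

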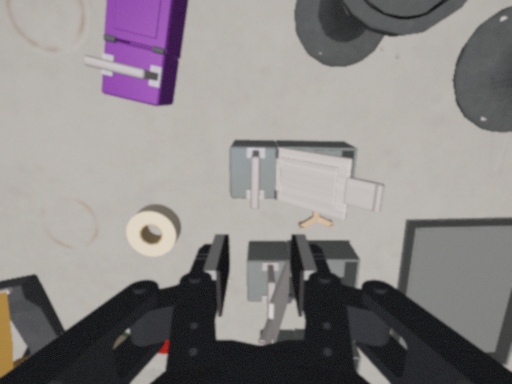

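The right tin's handle bar is at about (255,150–208) and its lid is half open to the right. I compute the bar centre.

Run:
```python
from h import *
c=viewer.read_camera("wrist"); g=cv2.imread("pics/w9.png").mean(2); print(g[185,240:280].round(),g[200,240:280].round())
for uv in [(251,155),(251,207),(259,207),(259,155),(255,180)]: print(uv,plane(c,uv,92).round(1))
print(c["cx"],c["cy"])
```

```text
[150. 153. 153. 152. 151. 151. 152. 153. 152. 150. 154. 167. 183. 192.
 194. 195. 194. 185. 167. 151. 148. 149. 150. 149. 151. 150. 150. 151.
 151. 152. 152. 149. 151. 152. 153. 167. 184. 195. 195. 197.] [181. 181. 183. 181. 181. 181. 183. 184. 183. 178. 170. 173. 183. 191.
 194. 193. 189. 179. 169. 175. 182. 184. 183. 183. 183. 182. 180. 182.
 181. 181. 181. 182. 180. 176. 177. 175. 172. 179. 185. 186.]
(251, 155) [[641.   15.3  92. ]]
(251, 207) [[643.5  64.5  92. ]]
(259, 207) [[636.   64.9  92. ]]
(259, 155) [[633.9  15.6  92. ]]
(255, 180) [[638.5  38.5  92. ]]
259.68273071662713 191.4455190074865
```

Emit:
servo_tool(
  moves=[
    [32,0.7,-4.3,40,0],
    [32,0,0,40,0],
    [32,0,0,40,0],
    [32,0,0,20,0],
    [32,0,0,8,0],
    [32,0,0,0,0],
    [0,0,0,0,0],
    [0,0,0,0,0],
    [0,0,0,0,0],
    [0,0,0,0,0],
    [0,0,0,0,0],
  ],
  squeeze=70,
)

```text
time_s: 24.0
tcp_pos: [639.4, 41.8, 88.2]
orientation: [0.0, -0.693, 0.721, -0.001]
contact_force: [-2.2, -2.0, 5.9]
gripper_width: 0.074
finger_force: 71.8
```

Emit:
servo_tool(
  moves=[
    [0,0,0,-5,0],
    [0,0,0,-10,0],
    [0,0,0,-20,0],
    [0,0,0,-25,0],
    [0,0,0,-30,0],
    [0,0,0,-35,0],
    [0,0,0,-30,0],
    [0,0,0,-20,0],
    [0,0,0,0,0],
  ],
)

```text
time_s: 25.12
tcp_pos: [639.9, 42.1, 263.0]
orientation: [0.001, -0.693, 0.721, -0.001]
contact_force: [0.8, -1.0, -7.8]
gripper_width: 0.075
finger_force: 69.8
```

Run:
```python
from h import *
tool(371,197,258)
c=look("side",["tray"],"side10.png")
cv2.imwrite("pics/s10.png",cv2.resize(c["image"][130:300,200:370],(600,600),interpolation=cv2.INTER_CUBIC))
```

```text
tcp [639.9  42.1 263. ] tooly ang 177.7 tilt [ 0.003  0.    -1.   ] F [ 0.77 -0.99 -7.75] w 6.4 t 25.125
shift [-143.9  274.9    4.1]
side tray 0.68 [372. 235.   7.] px (196, 229)
```

View pics/s10.png

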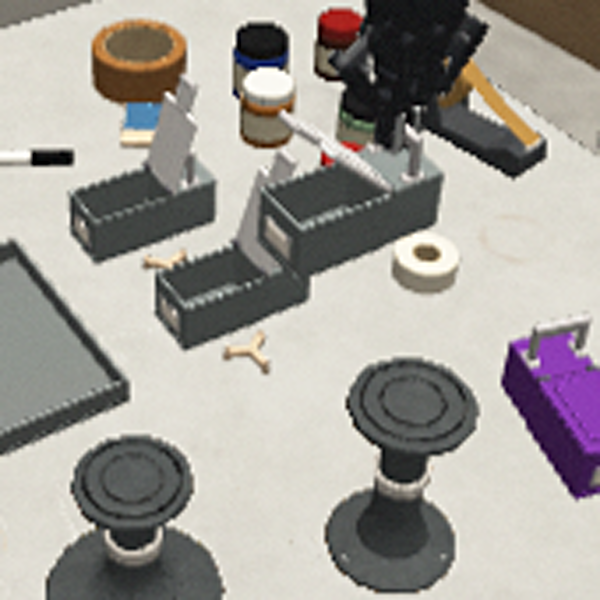

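The tin is lifted, hanging level with its lid half open. I've now viewed more pictures than the budget allowed, so I carry on with numbers only.

Emit:
servo_tool(
  moves=[
    [0,-10,20,0,0],
    [0,-20,38,0,0],
    [0,-23,44,0,0],
    [0,-23,44,0,0],
    [0,-23,44,0,0],
    [0,-22,42,0,0],
    [0,-15,28,0,0],
    [0,-8,15,0,0],
    [0,0,0,0,10],
    [0,0,0,0,10],
    [0,0,0,0,10],
    [0,0,0,0,10],
    [0,0,0,0,10],
    [0,0,0,0,10],
    [0,0,0,0,10],
    [0,0,0,0,10],
    [0,0,0,0,9],
    [0,0,0,0,0],
  ],
)

```text
time_s: 27.48
tcp_pos: [370.0, 196.6, 260.4]
orientation: [-0.001, 0.011, 1.0, -0.001]
contact_force: [0.5, -0.9, -7.6]
gripper_width: 0.076
finger_force: 69.8
```

Run:
```python
from h import *
tool(371,197,120)
c=look("wrist",["tray","tin_1"])
c=look("side",["tin_1"])
```

```text
tcp [370.  196.6 260.4] tooly ang 88.8 tilt [-0.001 -0.001 -1.   ] F [ 0.49 -0.93 -7.64] w 6.5 t 27.475
shift [ -1.2   0.6 140.4]
wrist tray 0.62 [338. 226.   2.] px (283, 134)
wrist tin_1 0.76 [606. 185.  40.] px (256, 332)
wrist tin_1 0.72 [358. 249. 255.] px (371, 236)
wrist tin_1 0.55 [599. 330.  55.] px (363, 334)
side tin_1 0.9 [ 720. -112.   53.] px (362, 245)
side tin_1 0.75 [606. 162.  40.] px (273, 208)
side tin_1 0.64 [591. 301.  39.] px (245, 187)
side tin_1 0.61 [356. 199. 228.] px (190, 179)
side tin_1 0.41 [376. 232.  10.] px (197, 229)
```

Descend to just above the floor, then slowly until contact.

Emit:
servo_tool(
  moves=[
    [0,-1,0,40,0],
    [0,0,0,40,0],
    [0,0,0,40,0],
    [0,0,0,30,0],
    [0,0,0,10,0],
    [0,0,0,2,0],
    [0,0,0,2,0],
    [0,0,0,1,0],
    [0,0,0,0,0],
  ],
)

```text
time_s: 28.85
tcp_pos: [371.5, 197.2, 97.3]
orientation: [0.001, 0.011, 1.0, 0.0]
contact_force: [-0.1, -0.7, -8.2]
gripper_width: 0.078
finger_force: 69.8
```

Emit:
servo_tool(
  moves=[
    [0,0,0,1.5,0],
    [0,0,0,1.5,0],
    [0,0,0,1,0],
    [0,0,0,0,0],
    [0,0,0,0,0],
  ],
)

```text
time_s: 29.48
tcp_pos: [370.9, 197.0, 92.4]
orientation: [-0.0, 0.011, 1.0, 0.0]
contact_force: [0.8, 0.1, -8.4]
gripper_width: 0.076
finger_force: 69.8
```

Emit:
servo_tool(
  moves=[
    [0,0,0,1,0],
    [0,0,0,0,0],
    [0,0,0,0,0],
  ],
)

```text
time_s: 29.85
tcp_pos: [371.1, 197.0, 92.2]
orientation: [0.0, 0.011, 1.0, 0.0]
contact_force: [-2.2, -1.1, 0.5]
gripper_width: 0.077
finger_force: 70.8
```

Emit:
servo_tool(
  moves=[
    [0,0,0,1,0],
    [0,0,0,0,0],
    [0,0,0,0,0],
  ],
)

```text
time_s: 30.22
tcp_pos: [371.2, 197.0, 92.2]
orientation: [0.001, 0.011, 1.0, 0.0]
contact_force: [-4.9, -1.6, 6.0]
gripper_width: 0.075
finger_force: 71.9
```

Emit:
servo_tool(
  moves=[
    [0,0,0,-1,0],
    [20,0,0,0,0],
    [32,0,0,0,0],
    [32,0,0,0,0],
    [32,0,0,-10,0],
    [32,0,0,-30,0],
    [32,0,0,-50,0],
    [32,0,0,-55,0],
    [32,55,0,-20,0],
    [32,55,0,0,0],
    [32,0,0,0,0],
  ],
  squeeze=20,
)

```text
time_s: 31.6
tcp_pos: [259.0, 199.7, 258.2]
orientation: [0.001, 0.01, 1.0, 0.001]
contact_force: [0.2, 0.5, -0.1]
gripper_width: 0.375
finger_force: 0.0
```

Run:
```python
from h import *
tool(371,197,120)
look("side",["tin_1","tin_1_tab"],"side11.png")
c=look("wrist",["tin_1","tin_1_tab","tin_1_handle"],"w11.png")
for cam in ("side","wrist"):
  for d in finder.regions_of(cam,"tin_1"):
    v,u=np.nonzero(d["pixels"]); print(cam,round(d["p"],2),u.min(),u.max(),v.min(),v.max())
a=cv2.imread("pics/side11.png")[100:320,100:310];b=cv2.imread("pics/w11.png")
cv2.imwrite("pics/fin.png",np.hstack([cv2.resize(a,(367,384)),b])[:,:800])
```

```text
tcp [259.  199.7 258.2] tooly ang 88.8 tilt [ 0.003  0.002 -1.   ] F [ 0.23  0.52 -0.09] w 32.0 t 31.6
shift [-111.6   -0.7  138.5]
side tin_1 0.96 [ 721. -114.   54.] px (363, 245)
side tin_1 0.9 [605. 162.  39.] px (272, 208)
side tin_1 0.79 [363. 227.  63.] px (193, 218)
side tin_1 0.67 [592. 302.  42.] px (246, 186)
side tin_1_tab 0.83 [619. 167. 100.] px (276, 191)
wrist tin_1 0.77 [564. 342.  32.] px (361, 363)
wrist tin_1 0.67 [355. 219.  58.] px (278, 246)
wrist tin_1 0.6 [526. 176.  16.] px (248, 336)
wrist tin_1_handle 0.98 [524. 176.  13.] px (248, 333)
wrist tin_1_handle 0.4 [362. 236.  72.] px (293, 257)
side 0.82 178 212 185 245
side 0.76 244 287 172 228
side 0.73 342 383 219 270
side 0.69 220 260 151 203
wrist 0.83 237 360 220 294
wrist 0.73 351 368 341 377
wrist 0.7 230 267 326 344
```

Run:
```python
from h import *
a=cv2.imread("pics/side5.png").astype(float);b=cv2.imread("pics/side11.png").astype(float)
d=np.abs(a-b).mean(2)
print("left",d[165:205,218:262].mean(),"mid",d[185:225,250:285].mean(),"lid left top",d[148:170,235:262].max(),"lid mid",d[168:195,265:285].max(), "table",d[240:280,225:270].mean())
c=viewer.read_camera("wrist")
g=cv2.cvtColor(c["image"],cv2.COLOR_BGR2GRAY)
r=finder.regions_of("wrist","tin_1")[0]["pixels"]; v,u=np.nonzero(r); k=u>u.max()-3; uv=(u.max(),v[k].mean()); print(uv, v[k].min(),v[k].max())
f=192/np.tan(np.radians(c["vfov"]/2)); P=np.linalg.inv(c["pose"])
for th in np.arange(.2,1.4,.1):
    p=P@np.r_[371,220+112*np.cos(th),54+112*np.sin(th),1]; print(round(th,1),(f*p[:2]/p[2]+[c["cx"],c["cy"]]).round(0))
```

```text
left 3.653030303030303 mid 3.5311904761904764 lid left top 10.0 lid mid 162.33333333333334 table 4.016481481481481
(np.int64(358), np.float64(285.125)) 284 286
0.2 [376. 265.]
0.3 [377. 270.]
0.4 [377. 276.]
0.5 [376. 281.]
0.6 [374. 287.]
0.7 [370. 292.]
0.8 [365. 298.]
0.9 [359. 303.]
1.0 [351. 308.]
1.1 [342. 312.]
1.2 [332. 316.]
1.3 [321. 319.]
```

The good tins are unchanged, and the reject's lid hangs at about 0.6–0.9 rad. Handing in.

```bash
python3 -c "
from cell import arm; print(arm.sign_off())"
```

```text
the job is handed in; nothing more can be done
None
```

I handed the job in at about 32 s: the right-hand tin had the stiff hinge and now stands on the reject tray's floor with its lid hanging at about 0.6–0.9 rad (computed), and the left and middle tins stand wide open where they were; I viewed 12 pictures, two over the limit of 10, so I checked the final state from numbers only.

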